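# Line up the hallway things by height

## Task

Line up the torch, the canister, the bike light and the shoe-polish tin on the four cork pads in order of height: the tallest on the pad next to the key bowl, then each lower one in turn, down to the lowest next to the spectacle stand. Stand each one upright in the middle of its own pad and let go, and leave the bowl and the spectacle stand where they are.

Things in the scene. Friction and masses are not known exactly. Their poses are not given: they have to be found in the camera images.
- torch: Yellow torch standing upright on its head with dark rubber rings, 120 mm tall: head 48 mm across up to 30 mm height, narrowing to a 36 mm round barrel from 46 mm height to the top. About 0.16 kg. Origin at the centre of its underside, z up along it.
- canister: Plain aluminium canister, closed, an upright cylinder 50 mm across and 82 mm tall. About 0.12 kg. Origin at the centre of its underside, z up.
- light: Green plastic bike light standing upright, a block 36 mm (own x) by 46 mm (own y) and 52 mm tall, with a clear lens on its -x face, a dark rubber clip on its +x face and a small dark button on top; its two y faces are plain and flat. About 0.08 kg. Origin at the centre of its underside, z up.
- polish_tin: Flat round red shoe-polish tin with a black disc on its lid, closed, 60 mm across and 28 mm tall. About 0.11 kg. Origin at the centre of its underside, z up.
- pad_a: Round cork pad, 66 mm across and 2 mm thick, fixed on a white board; the end pad of the row on the board's +y end (to the robot's left). Origin at the centre of its underside, 12 mm above the console (the board's top); its upper face is 14 mm above the console. Its y axis runs along the row, its x axis across it. All four pads look alike, in one straight row 90 mm apart.
- pad_b: Round cork pad, 66 mm across and 2 mm thick, fixed on a white board; second pad from the +y end (next to pad_a). Origin at the centre of its underside, 12 mm above the console (the board's top); its upper face is 14 mm above the console. Its y axis runs along the row, its x axis across it. All four pads look alike, in one straight row 90 mm apart.
- pad_c: Round cork pad, 66 mm across and 2 mm thick, fixed on a white board; third pad from the +y end (next to pad_d). Origin at the centre of its underside, 12 mm above the console (the board's top); its upper face is 14 mm above the console. Its y axis runs along the row, its x axis across it. All four pads look alike, in one straight row 90 mm apart.
- pad_d: Round cork pad, 66 mm across and 2 mm thick, fixed on a white board; the end pad of the row on the board's -y end (to the robot's right). Origin at the centre of its underside, 12 mm above the console (the board's top); its upper face is 14 mm above the console. Its y axis runs along the row, its x axis across it. All four pads look alike, in one straight row 90 mm apart.
- bowl: White speckled ceramic key bowl with keys in it, 110 mm across the rim and 48 mm tall, loose; it stands just past one end of the row of pads, sometimes the left and sometimes the right. Origin at the centre of its underside.
- stand: Wooden spectacle stand, empty: a round foot 68 mm across, a post with a pale wooden nose and a crossbar on top, 114 mm tall, loose; it stands just past the other end of the row. Origin at the centre of its underside.
Not all that is in view belongs to the job. Leave any orange look-alike of the torch alone.

How it is judged (in metres and radians):
At the end, for the whole second after the job is handed in: Counting from the pad beside the bowl: torch, canister, bike light, polish tin, each within 14 mm of its pad's centre, resting on the pad (underside 8 to 22 mm above the console), upright within 0.12 rad and at rest; the bowl and the stand within 25 mm of where they began (((y of bowl in the frame of pad_b above 0 m and horizontal distance between torch and pad_a below 0.014 m and horizontal distance between canister and pad_b below 0.014 m and horizontal distance between light and pad_c below 0.014 m and horizontal distance between polish_tin and pad_d below 0.014 m) or (y of bowl in the frame of pad_b below 0 m and horizontal distance between torch and pad_d below 0.014 m and horizontal distance between canister and pad_c below 0.014 m and horizontal distance between light and pad_b below 0.014 m and horizontal distance between polish_tin and pad_a below 0.014 m)) and angle between each of torch, canister, light, polish_tin's own z axis and vertical below 0.12 rad and height (world z) of torch between 0.008 and 0.022 m and linear speed of each of torch, canister, light, polish_tin below 0.02 m/s and angular speed of each of torch, canister, light, polish_tin below 0.2 rad/s and height (world z) of canister between 0.008 and 0.022 m and height (world z) of light between 0.008 and 0.022 m and height (world z) of polish_tin between 0.008 and 0.022 m and distance of each of bowl, stand from where it was at the start of the episode below 0.025 m); the robot touches nothing.
It fails at once if the key bowl is pushed more than 25 mm from its place (distance of bowl from where it was at the start of the episode above 0.025 m).
It fails at once if the spectacle stand is pushed more than 25 mm from its place (distance of stand from where it was at the start of the episode above 0.025 m).
It also fails if it takes over 104 s, if anything falls off the work surface, if the arm or the gripper's body presses on something with over 40 N, if the wrist force passes 120 N, or if a joint passes its speed limit or range.

## Robot

A 6-joint arm with a two-finger parallel gripper is mounted at the origin on the work surface. World frame = base frame: x ahead of the robot, y to its left, z up, the work surface at z = 0. Lengths are in m, angles in degrees, forces in N, time in s.
With the tool pointing down it reaches from about 0.35 to 0.725 m from the base axis. Payload 4.3 kg.
Tool frame: the origin (TCP) lies at the very end of the fingers, on their centre line; the grasp point (between the pads) lies 19 mm behind it; z points along the fingers, y is the line along which they close (so a half turn about z gives the same grasp; the last joint's range is limited). The gripper opens to 85 mm and grips with 20 to 120 N. Pads are 22 mm wide; open, the fingers measure 114 mm over their backs; the gripper's body (76 mm by 85 mm) begins 54 mm behind the grasp point. The pads swing forward as they close: fully open they stand 13 mm farther back than shut.
Start: joints at [-75.189, 21.618, 4.641, 73.018, 0, 83.68], TCP at [0.207, -0.536, 0.231] pointing down, gripper open.
Joint ranges: [-156.06, 156.06], [-48.1, 94.91], [-58.44, 69.94], [-101.28, 121.22], [-78.64, 73.56], [-180, 180]. Speed limits (degrees/s): [147.25, 147.25, 180, 180, 180, 180].

## Interface

Orientations are given as [roll, pitch, yaw] about the fixed x, y, z axes, in that order (R = Rz(yaw) Ry(pitch) Rx(roll)).
In Python, from bench import env, read_camera, trace gives the robot as it stands.
- The arm moves only by the tool creep_tool, called after "Call:" by a JSON object that holds its "fn" and its "kwargs". Schema: {"type":"object","properties":{"increments":{"type":"array","items":{"type":"object","properties":{"finger_gap":{"type":"number"},"sx":{"type":"number"},"sy":{"type":"number"},"sz":{"type":"number"},"drx":{"type":"number"},"dry":{"type":"number"},"drz":{"type":"number"}},"additionalProperties":false,"required":["finger_gap"]},"minItems":1,"maxItems":20},"only":{"type":"string"},"quiet":{"type":"boolean"},"lines":{"type":"string"}},"required":["increments"],"additionalProperties":false}. increments is a list of rows, 1 to 20 of them, each an object with the fields finger_gap (the opening from 0.0 (shut) to 1.0 (fully open)), sx, sy, sz (the shift in parts of the range, where 1.0 means 0.6 m), drx, dry, drz (a rotation vector in shares of pi rad (1.0 is pi rad)); a field left out counts as zero (the opening has to be given); each row is the pose to reach, as a shift and turn from the pose commanded when the call began, along the tool's axes at that moment; what a row does not reach only later rows make up. A row lasts 1/12 s, in which the tool goes at most 0.0417 m and 7.16 degrees, less where a joint would pass 70% of its speed; a pose out of reach is approached as far as the arm can. The fingers move at their own pace and stop on an object; the grip force is fixed at half the most. Time passes only in rows, so rows that do not move let the fingers close. The tool returns the time, the measured TCP pose, the force, the opening and the grip force at its end. only (a regular expression) keeps the lines of the reply that match it, lines (a string "A,B") keeps lines A to B, and quiet returns only ok. Shift and turn numbers lie between -1 and 1, and a call with a number outside is refused. Input that does not fit is refused with a message, and nothing moves.
- env.get_obs(): the state, without advancing time (a new reading comes with each control period).
- read_camera(name): name is "scene" or "top" or "wrist"; returns a dict with "pixels" (420x560x3 uint8, red, green, blue), "z_map" (420x560 float32, m along the optical axis (not along the pixel's ray), 0 where there is no reading), "vfov" (degrees; the focal length in pixels is half the picture's height over the tangent of half this angle, whatever the lens; pixels are square), "cx", "cy" (the principal point, pixels), "cam_to_world" (4x4, takes a point from camera to world coordinates); the wrist camera has in their place "tool_from_camera" (4x4, takes a point from camera to tool coordinates, whose origin is the TCP and whose axes are the flange's). Camera axes: x right, y down, z forward; pixel columns grow to the right and rows downward; lengths in m; the calibration is good to about 2 mm. The wrist camera is an equidistant fisheye: a pixel r from the principal point sees the ray r / f radians off the axis. A picture is of the moment at which its call begins: read the wrist's pose just before it.
- env.close_job(): hands the job in; it is judged then, once.
Trained networks look in a picture, given as the dict that the camera call returned (one of the last four; its "shot" number tells which), for a name from the list of things; names that differ only in an ending like _2 or _b are one class to them, and where a whole thing is asked for, a point or a joint stands for the part that bears it (a point fixed in the world has none). Each returns a list of dicts, best first, with "conf" (0 to 1); they miss things now and then, are a little off and sometimes report something else, mostly with a low value. They report only what shows in the picture. A call takes as long as a camera call. They do not tell look-alikes from the thing itself.
- trace(picture, thing): "mask" (420x560 bool, what is visible of it) and "at" ([column, row] in pixels, amid what is visible of it).
The state is a dict: "time_s": time; "qpos": joint angles; "qvel": joint speeds; "joint_efforts": joint torques, N m; "tool_pos": TCP position; "tool_rot": TCP orientation; "contact_force": force on the tool from outside, world axes, zero at the start; "ft_torque": the same for the moment, N m; "grip_width": opening from 0.0 (shut) to 1.0 (fully open); "finger_force": force on a finger pad.
Only numpy, scipy, OpenCV 4.12 (cv2) and the standard library are available. Lean on these libraries where they do the work, as an engineer would, in place of code of your own. Each camera call takes 0.05 s, during which the arm holds its last target. There are 200 camera calls.

## Working session

There is one attempt and no reset: what is moved stays moved. The work goes in short steps, Python scripts to look and compute and a tool call to move; the robot and the scene stay as the last step left them, time stands still between calls to the robot, and variables do not carry over. Pictures are saved under pics/ and viewed, at most 14 in all, crops included, and the job is handed in when it is done.

```bash
ls; mkdir -p pics
```

Create h.py:
```python
import numpy as np, cv2
from bench import env, read_camera, trace
def cloud(p):
    h,w=p['z_map'].shape; f=h/2/np.tan(np.radians(p['vfov'])/2)
    v,u=np.mgrid[:h,:w]; z=p['z_map']
    P=np.stack([(u-p['cx'])/f*z,(v-p['cy'])/f*z,z],-1)
    T=np.array(p['cam_to_world']); return P@T[:3,:3].T+T[:3,3]
def save(p,n,box=None,s=1):
    im=p['pixels'][...,::-1]
    if box: im=im[box[1]:box[3],box[0]:box[2]]
    cv2.imwrite('pics/'+n,cv2.resize(im,None,fx=s,fy=s,interpolation=cv2.INTER_CUBIC))
```

Run:
```python
from h import *
o=env.get_obs(); print(o['tool_pos'],o['tool_rot'],o['time_s'])
for c in ['top','scene']:
    p=read_camera(c); save(p,c+'1.png'); W=cloud(p)
    for t in ['torch','canister','light','polish_tin','pad_a','bowl','stand']:
        for d in trace(p,t)[:5]:
            m=d['mask']&(p['z_map']>0); q=W[m]
            if len(q)==0: continue
            zt=np.percentile(q[:,2],95); k=q[q[:,2]>zt-.006]
            c2,s,a=cv2.minAreaRect((k[:,:2]*1000).astype(np.float32))
            print(c,t,round(d['conf'],2),np.round(d['at']),m.sum(),'med',np.median(q,0).round(3),'top',np.round(zt,3),np.round(c2,1),np.round(s,1),round(a,1))
```

```text
pics
[ 0.20712127 -0.5357008   0.23035743] [-1.79883384e+02 -1.17338290e-02  2.11310099e+01] 0.0
top torch 0.7 [347. 272.] 572 med [ 0.429 -0.099  0.118] top 0.122 [ 430.4 -105.3] [34.4 33.8] 87.6
top torch 0.7 [299. 295.] 537 med [ 0.385 -0.016  0.119] top 0.122 [384.2 -19. ] [35.4 34.9] 89.0
top canister 0.3 [444. 167.] 1263 med [ 0.611 -0.289  0.029] top 0.114 [ 618.8 -294.7] [22.3 53.9] 27.0
top light 0.71 [252. 272.] 523 med [0.431 0.063 0.051] top 0.054 [431.4  64. ] [45.7 36.7] 21.6
top polish_tin 0.6 [443. 276.] 870 med [ 0.412 -0.286  0.028] top 0.03 [ 412.2 -288.1] [59.  55.1] 89.0
top polish_tin 0.6 [176. 173.] 2517 med [0.62  0.215 0.019] top 0.048 [614.2 209.3] [107.3 106.9] 24.7
top polish_tin 0.39 [239. 177.] 834 med [0.611 0.098 0.013] top 0.016 [610.3  98.6] [62.8 62.3] 89.9
top pad_a 0.83 [283. 179.] 805 med [0.614 0.009 0.013] top 0.016 [613.4   8.9] [62.3 59.8] 89.1
top pad_a 0.77 [328. 173.] 874 med [ 0.614 -0.082  0.013] top 0.016 [614.1 -81.6] [64.4 63.9] 88.5
top pad_a 0.72 [240. 179.] 870 med [0.611 0.098 0.013] top 0.016 [611.4  98.6] [62.8 64.5] 89.8
top pa
[... 1105 characters left out ...]
tin 0.71 [128. 228.] 539 med [ 0.423 -0.288  0.028] top 0.031 [ 413.5 -287.4] [58.8 57.2] 17.2
scene polish_tin 0.34 [341. 191.] 1282 med [0.604 0.224 0.025] top 0.049 [614.4 211.4] [106. 109.] 52.6
scene pad_a 0.82 [277. 231.] 447 med [0.615 0.011 0.015] top 0.017 [615.   10.6] [62.9 61.5] 79.8
scene pad_a 0.8 [214. 270.] 527 med [ 0.617 -0.169  0.015] top 0.017 [ 616.8 -169.4] [62.3 62.8] 62.2
scene pad_a 0.59 [247. 252.] 487 med [ 0.616 -0.079  0.014] top 0.017 [614.6 -77.9] [62.9 61.9] 27.6
scene bowl 0.66 [343. 194.] 1314 med [0.604 0.225 0.024] top 0.049 [614.4 211.4] [106. 109.] 52.6
scene stand 0.8 [159. 289.] 1080 med [ 0.628 -0.295  0.026] top 0.115 [ 621.6 -293.9] [22.7 53.6] 24.9
```

```bash
python3 -c "
import cv2
a=cv2.imread('pics/scene1.png')[100:320,90:370]
b=cv2.imread('pics/top1.png')[130:330,90:490]
cv2.imwrite('pics/c1.png',cv2.resize(b,None,fx=2,fy=2)); cv2.imwrite('pics/c2.png',cv2.resize(a,None,fx=2.7,fy=2.7,interpolation=2))"
```

```text
(no output)
```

View pics/c1.png

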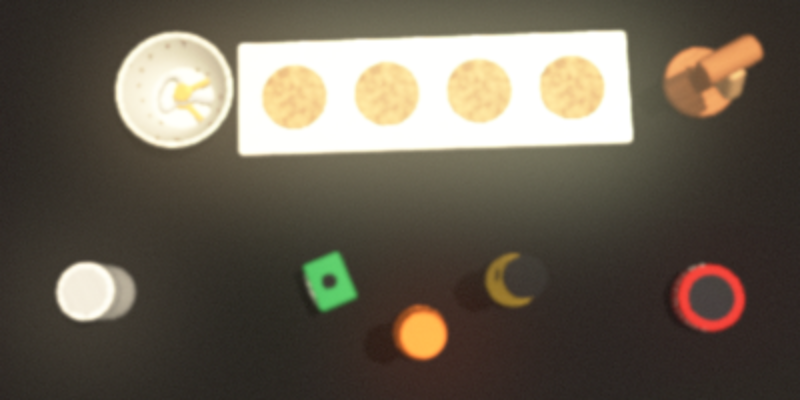

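View pics/c2.png

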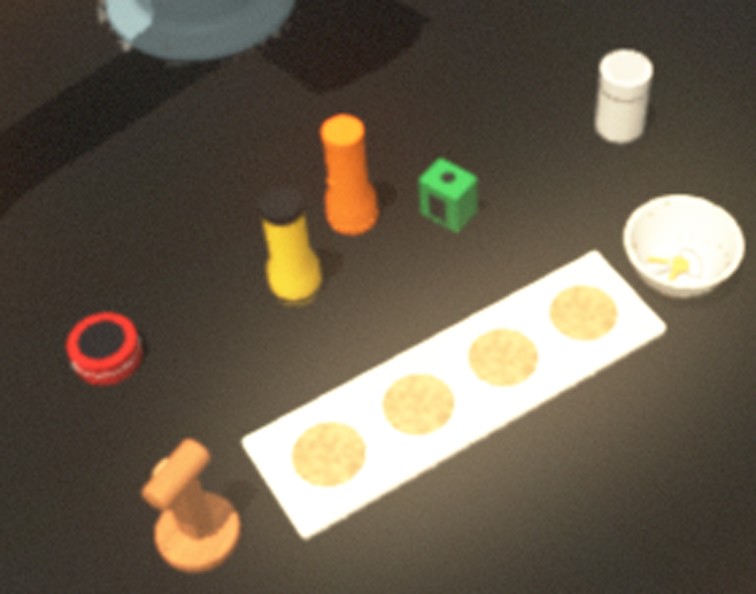

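The yellow torch is at top-view pixel (347,272): dark cap, yellow head. The orange one at (299,295) is the look-alike, so it stays put. The crop confirms this. The bowl is on the +y side, so the order is torch→a, canister→b, light→c, tin→d.

The rows are not in the units I measure in: shifts go in shares of 0.6 m and turns go in shares of pi rad. I convert before sending: 0.364 m / 0.6 = 0.6067, -0.321 m / 0.6 = -0.535, -69 degrees / 180 = -0.3833.

Call:
{"fn": "creep_tool", "kwargs": {"increments": [{"finger_gap": 1,"sx": 0.6067,"sy": -0.535,"drz": -0.3833},{"finger_gap": 1,"sx": 0.6067,"sy": -0.535,"drz": -0.3833},{"finger_gap": 1,"sx": 0.6067,"sy": -0.535,"drz": -0.3833},{"finger_gap": 1,"sx": 0.6067,"sy": -0.535,"drz": -0.3833},{"finger_gap": 1,"sx": 0.6067,"sy": -0.535,"drz": -0.3833},{"finger_gap": 1,"sx": 0.6067,"sy": -0.535,"drz": -0.3833},{"finger_gap": 1,"sx": 0.6067,"sy": -0.535,"drz": -0.3833},{"finger_gap": 1,"sx": 0.6067,"sy": -0.535,"drz": -0.3833},{"finger_gap": 1,"sx": 0.6067,"sy": -0.535,"drz": -0.3833},{"finger_gap": 1,"sx": 0.6067,"sy": -0.535,"drz": -0.3833},{"finger_gap": 1,"sx": 0.6067,"sy": -0.535,"drz": -0.3833},{"finger_gap": 1,"sx": 0.6067,"sy": -0.535,"drz": -0.3833},{"finger_gap": 1,"sx": 0.6067,"sy": -0.535,"drz": -0.3833},{"finger_gap": 1,"sx": 0.6067,"sy": -0.535,"drz": -0.3833},{"finger_gap": 1,"sx": 0.6067,"sy": -0.535,"drz": -0.3833},{"finger_gap": 1,"sx": 0.6067,"sy": -0.535,"drz": -0.3833}]}}

```text
time_s: 2.13
tool_pos: [0.4307, -0.1067, 0.2313]
tool_rot: [-180.0, 0.0, 90.0]
contact_force: [0.1, 0.2, 0.0]
grip_width: 1.002
finger_force: 0.0
```

In the tool's units: 0.165 m / 0.6 = 0.275, 0.0015 m / 0.6 = 0.0025.

Call:
{"fn": "creep_tool", "kwargs": {"increments": [{"finger_gap": 1,"sx": 0.0025,"sz": 0.05},{"finger_gap": 1,"sx": 0.0025,"sz": 0.1},{"finger_gap": 1,"sx": 0.0025,"sz": 0.15},{"finger_gap": 1,"sx": 0.0025,"sz": 0.2},{"finger_gap": 1,"sx": 0.0025,"sz": 0.2417},{"finger_gap": 1,"sx": 0.0025,"sz": 0.275},{"finger_gap": 1,"sx": 0.0025,"sz": 0.275},{"finger_gap": 0,"sx": 0.0025,"sz": 0.275},{"finger_gap": 0,"sx": 0.0025,"sz": 0.275},{"finger_gap": 0,"sx": 0.0025,"sz": 0.275},{"finger_gap": 0,"sx": 0.0025,"sz": 0.275},{"finger_gap": 0,"sx": 0.0025,"sz": 0.275},{"finger_gap": 0,"sx": 0.0025,"sz": 0.275},{"finger_gap": 0,"sx": 0.0025,"sz": 0.275},{"finger_gap": 0,"sx": 0.0025,"sz": 0.275},{"finger_gap": 0,"sx": 0.0025,"sz": 0.275},{"finger_gap": 0,"sx": 0.0025,"sz": 0.275}]}}

```text
time_s: 3.55
tool_pos: [0.432, -0.1049, 0.0678]
tool_rot: [179.9, 0.1, 90.1]
contact_force: [-1.8, -0.2, 5.7]
grip_width: 0.4
finger_force: 58.8
```

In the tool's units: 0.204 m / 0.6 = 0.34, 0.18 m / 0.6 = 0.3.

Call:
{"fn": "creep_tool", "kwargs": {"increments": [{"finger_gap": 0,"sz": -0.0333},{"finger_gap": 0,"sz": -0.075},{"finger_gap": 0,"sz": -0.1167},{"finger_gap": 0,"sx": 0.025,"sy": 0.0217,"sz": -0.1333},{"finger_gap": 0,"sx": 0.0617,"sy": 0.055,"sz": -0.1333},{"finger_gap": 0,"sx": 0.1,"sy": 0.0883,"sz": -0.1333},{"finger_gap": 0,"sx": 0.1383,"sy": 0.1217,"sz": -0.1333},{"finger_gap": 0,"sx": 0.1767,"sy": 0.155,"sz": -0.1333},{"finger_gap": 0,"sx": 0.215,"sy": 0.1883,"sz": -0.1333},{"finger_gap": 0,"sx": 0.2533,"sy": 0.2217,"sz": -0.1333},{"finger_gap": 0,"sx": 0.2917,"sy": 0.255,"sz": -0.1333},{"finger_gap": 0,"sx": 0.32,"sy": 0.28,"sz": -0.1333},{"finger_gap": 0,"sx": 0.3367,"sy": 0.2967,"sz": -0.1333},{"finger_gap": 0,"sx": 0.34,"sy": 0.3,"sz": -0.1333},{"finger_gap": 0,"sx": 0.34,"sy": 0.3,"sz": -0.1333},{"finger_gap": 0,"sx": 0.34,"sy": 0.3,"sz": -0.1},{"finger_gap": 0,"sx": 0.34,"sy": 0.3,"sz": -0.0667},{"finger_gap": 0,"sx": 0.34,"sy": 0.3,"sz": -0.0417},{"finger_gap": 0,"sx": 0.34,"sy": 0.3,"sz": -0.0333},{"finger_gap": 0,"sx": 0.34,"sy": 0.3,"sz": -0.0333}]}}

```text
time_s: 5.22
tool_pos: [0.6083, 0.0992, 0.0848]
tool_rot: [-179.8, 0.0, 90.1]
contact_force: [-0.2, 0.5, -1.4]
grip_width: 0.401
finger_force: 60.2
```

In the tool's units: 0.003 m / 0.6 = 0.005, 0.002 m / 0.6 = 0.0033.

Call:
{"fn": "creep_tool", "kwargs": {"increments": [{"finger_gap": 0,"sy": 0.0033,"sz": 0.0017},{"finger_gap": 0,"sy": 0.0033,"sz": 0.0033},{"finger_gap": 0,"sy": 0.0033,"sz": 0.005},{"finger_gap": 0,"sy": 0.0033,"sz": 0.005},{"finger_gap": 0,"sy": 0.0033,"sz": 0.005}]}}

```text
time_s: 5.63
tool_pos: [0.613, 0.1002, 0.0839]
tool_rot: [179.9, 0.0, 90.1]
contact_force: [1.1, -0.4, -2.5]
grip_width: 0.401
finger_force: 60.2
```

Call:
{"fn": "creep_tool", "kwargs": {"increments": [{"finger_gap": 0.6},{"finger_gap": 0.8},{"finger_gap": 0.8},{"finger_gap": 0.8},{"finger_gap": 0.8},{"finger_gap": 0.8,"sz": -0.0333},{"finger_gap": 0.8,"sz": -0.0833},{"finger_gap": 1,"sz": -0.1333},{"finger_gap": 1,"sz": -0.1917},{"finger_gap": 1,"sz": -0.2417},{"finger_gap": 1,"sz": -0.2417}]}}

```text
time_s: 6.55
tool_pos: [0.6161, 0.1004, 0.2359]
tool_rot: [179.3, -0.0, 90.1]
contact_force: [0.9, -0.4, 0.7]
grip_width: 0.998
finger_force: 0.0
```

Create look.py:
```python
import sys
from h import *
print(env.get_obs()['tool_pos'].round(4),env.get_obs()['tool_rot'].round(1))
for c in ['top','scene']:
    p=read_camera(c); W=cloud(p)
    for t in sys.argv[2:]:
        for d in trace(p,t)[:3]:
            q=W[d['mask']&(p['z_map']>0)]; zt=np.percentile(q[:,2],95); k=q[q[:,2]>zt-.006]
            c2,s,a=cv2.minAreaRect((k[:,:2]*1000).astype(np.float32))
            print(c,t,round(d['conf'],2),'top',zt.round(3),np.round(c2,1),np.round(s,1),round(a,1))
    if sys.argv[1]!='-' and c=='scene': save(p,sys.argv[1])
```

```bash
python3 look.py - torch
```

```text
[0.6161 0.1004 0.2359] [179.3  -0.   90.1]
top torch 0.9 top 0.136 [587.8  93.8] [22.6 82.4] 84.8
top torch 0.75 top 0.122 [384.2 -18.9] [35.3 34.8] 89.1
scene torch 0.9 top 0.136 [613.2  98.4] [29.9 35.5] 53.4
scene torch 0.63 top 0.122 [385.2 -16. ] [34.4 38. ] 62.3
```

In the tool's units: -0.188 m / 0.6 = -0.3133, 0.178 m / 0.6 = 0.2967.

Call:
{"fn": "creep_tool", "kwargs": {"increments": [{"finger_gap": 1,"sx": 0.05,"sy": -0.05},{"finger_gap": 1,"sx": 0.1,"sy": -0.1},{"finger_gap": 1,"sx": 0.15,"sy": -0.15},{"finger_gap": 1,"sx": 0.2,"sy": -0.2},{"finger_gap": 1,"sx": 0.25,"sy": -0.25},{"finger_gap": 1,"sx": 0.2833,"sy": -0.3},{"finger_gap": 1,"sx": 0.2967,"sy": -0.3133},{"finger_gap": 1,"sx": 0.2967,"sy": -0.3133},{"finger_gap": 1,"sx": 0.2967,"sy": -0.3133}]}}

```text
time_s: 7.5
tool_pos: [0.4234, 0.2775, 0.227]
tool_rot: [-179.9, 0.1, 90.2]
contact_force: [1.0, -0.2, -0.2]
grip_width: 0.997
finger_force: 0.0
```

Down to TCP z ≈ 0.035, then close.

In the tool's units: 0.192 m / 0.6 = 0.32, 0.178 m / 0.6 = 0.2967.

Call:
{"fn": "creep_tool", "kwargs": {"increments": [{"finger_gap": 1,"sy": 0.0033,"sz": 0.05},{"finger_gap": 1,"sy": 0.0033,"sz": 0.1},{"finger_gap": 1,"sy": 0.0033,"sz": 0.15},{"finger_gap": 1,"sy": 0.0033,"sz": 0.2},{"finger_gap": 1,"sy": 0.0033,"sz": 0.25},{"finger_gap": 1,"sy": 0.0033,"sz": 0.2967},{"finger_gap": 1,"sy": 0.0033,"sz": 0.32},{"finger_gap": 1,"sy": 0.0033,"sz": 0.32},{"finger_gap": 1,"sy": 0.0033,"sz": 0.32},{"finger_gap": 0,"sy": 0.0033,"sz": 0.32},{"finger_gap": 0,"sy": 0.0033,"sz": 0.32},{"finger_gap": 0,"sy": 0.0033,"sz": 0.32},{"finger_gap": 0,"sy": 0.0033,"sz": 0.32},{"finger_gap": 0,"sy": 0.0033,"sz": 0.32},{"finger_gap": 0,"sy": 0.0033,"sz": 0.32},{"finger_gap": 0,"sy": 0.0033,"sz": 0.32},{"finger_gap": 0,"sy": 0.0033,"sz": 0.32},{"finger_gap": 0,"sy": 0.0033,"sz": 0.32}]}}

```text
time_s: 9.0
tool_pos: [0.4276, 0.2783, 0.0378]
tool_rot: [179.8, -0.1, 90.1]
contact_force: [-0.2, -1.2, 6.6]
grip_width: 0.567
finger_force: 62.3
```

In the tool's units: -0.2685 m / 0.6 = -0.4475, -0.248 m / 0.6 = -0.4133.

Call:
{"fn": "creep_tool", "kwargs": {"increments": [{"finger_gap": 0,"sz": -0.0333},{"finger_gap": 0,"sz": -0.0833},{"finger_gap": 0,"sx": -0.0333,"sy": 0.0083,"sz": -0.1333},{"finger_gap": 0,"sx": -0.0917,"sy": 0.02,"sz": -0.1333},{"finger_gap": 0,"sx": -0.15,"sy": 0.0333,"sz": -0.1333},{"finger_gap": 0,"sx": -0.2083,"sy": 0.0467,"sz": -0.1333},{"finger_gap": 0,"sx": -0.2667,"sy": 0.0583,"sz": -0.1333},{"finger_gap": 0,"sx": -0.325,"sy": 0.07,"sz": -0.1333},{"finger_gap": 0,"sx": -0.375,"sy": 0.0833,"sz": -0.1333},{"finger_gap": 0,"sx": -0.4133,"sy": 0.1,"sz": -0.1333},{"finger_gap": 0,"sx": -0.425,"sy": 0.1333,"sz": -0.1333},{"finger_gap": 0,"sx": -0.4317,"sy": 0.1833,"sz": -0.1333},{"finger_gap": 0,"sx": -0.4383,"sy": 0.2333,"sz": -0.1333},{"finger_gap": 0,"sx": -0.4433,"sy": 0.275,"sz": -0.1333},{"finger_gap": 0,"sx": -0.4467,"sy": 0.3,"sz": -0.1333},{"finger_gap": 0,"sx": -0.4475,"sy": 0.3117,"sz": -0.1333},{"finger_gap": 0,"sx": -0.4475,"sy": 0.3117,"sz": -0.1333},{"finger_gap": 0,"sx": -0.4475,"sy": 0.3117,"sz": -0.1},{"finger_gap": 0,"sx": -0.4475,"sy": 0.3117,"sz": -0.0667},{"finger_gap": 0,"sx": -0.4475,"sy": 0.3117,"sz": -0.0417}]}}

```text
time_s: 10.67
tool_pos: [0.6118, 0.0101, 0.0602]
tool_rot: [-179.9, -0.0, 90.2]
contact_force: [-0.4, 0.3, -2.0]
grip_width: 0.567
finger_force: 62.3
```

Call:
{"fn": "creep_tool", "kwargs": {"increments": [{"finger_gap": 0,"sz": 0.0017},{"finger_gap": 0,"sz": 0.0017},{"finger_gap": 0,"sz": 0.0017}]}}

```text
time_s: 10.92
tool_pos: [0.6135, 0.0099, 0.0612]
tool_rot: [180.0, 0.0, 90.1]
contact_force: [-0.1, -0.3, -1.3]
grip_width: 0.571
finger_force: 62.3
```

In the tool's units: 0.0085 m / 0.6 = 0.0142, 0.007 m / 0.6 = 0.0117.

Call:
{"fn": "creep_tool", "kwargs": {"increments": [{"finger_gap": 0,"sy": 0.0008,"sz": 0.0067},{"finger_gap": 0,"sy": 0.0008,"sz": 0.0117},{"finger_gap": 0,"sy": 0.0008,"sz": 0.0142},{"finger_gap": 0,"sy": 0.0008,"sz": 0.0142},{"finger_gap": 0,"sy": 0.0008,"sz": 0.0142}]}}

```text
time_s: 11.33
tool_pos: [0.6145, 0.0096, 0.052]
tool_rot: [180.0, 0.0, 90.1]
contact_force: [0.5, -0.2, -0.9]
grip_width: 0.569
finger_force: 62.3
```

Call:
{"fn": "creep_tool", "kwargs": {"increments": [{"finger_gap": 0.7},{"finger_gap": 0.85},{"finger_gap": 0.85},{"finger_gap": 0.85},{"finger_gap": 0.85},{"finger_gap": 0.9,"sz": -0.0333},{"finger_gap": 0.9,"sz": -0.0833},{"finger_gap": 1,"sz": -0.1333},{"finger_gap": 1,"sz": -0.1917},{"finger_gap": 1,"sz": -0.2417},{"finger_gap": 1,"sz": -0.2833},{"finger_gap": 1,"sz": -0.2833}]}}

```text
time_s: 12.33
tool_pos: [0.6175, 0.0094, 0.2284]
tool_rot: [179.4, 0.1, 90.1]
contact_force: [1.1, -0.7, 1.4]
grip_width: 1.002
finger_force: 0.0
```

In the tool's units: -0.183 m / 0.6 = -0.305, 0.055 m / 0.6 = 0.0917, -21.5 degrees / 180 = -0.1194.

Call:
{"fn": "creep_tool", "kwargs": {"increments": [{"finger_gap": 1,"sx": 0.0083,"sy": -0.05,"drz": -0.0278},{"finger_gap": 1,"sx": 0.025,"sy": -0.1,"drz": -0.0556},{"finger_gap": 1,"sx": 0.0417,"sy": -0.15,"drz": -0.0833},{"finger_gap": 1,"sx": 0.0583,"sy": -0.2,"drz": -0.1111},{"finger_gap": 1,"sx": 0.075,"sy": -0.25,"drz": -0.1194},{"finger_gap": 1,"sx": 0.0917,"sy": -0.2917,"drz": -0.1194},{"finger_gap": 1,"sx": 0.0917,"sy": -0.305,"drz": -0.1194},{"finger_gap": 1,"sx": 0.0917,"sy": -0.305,"drz": -0.1194},{"finger_gap": 1,"sx": 0.0917,"sy": -0.305,"drz": -0.1194},{"finger_gap": 1,"sx": 0.0917,"sy": -0.305,"drz": -0.1194}]}}

```text
time_s: 13.17
tool_pos: [0.4327, 0.0639, 0.2218]
tool_rot: [179.9, 0.0, 111.6]
contact_force: [0.2, -0.2, 0.0]
grip_width: 0.998
finger_force: 0.0
```

```bash
python3 look.py - light canister
```

```text
[0.4327 0.0639 0.2218] [179.9   0.  111.6]
top canister 0.86 top 0.098 [613.5  11. ] [48.5 47.7] 89.1
top canister 0.35 top 0.017 [ 616.  -170.7] [63.9 63.8] 87.7
scene light 0.72 top 0.055 [434.4  65.6] [46.7 37.1] 20.8
scene canister 0.94 top 0.099 [616.2  11.4] [48.3 49.5] 10.8
```

In the tool's units: 0.208 m / 0.6 = 0.3467, 0.2 m / 0.6 = 0.3333.

Call:
{"fn": "creep_tool", "kwargs": {"increments": [{"finger_gap": 1,"sz": 0.05},{"finger_gap": 1,"sz": 0.1},{"finger_gap": 1,"sz": 0.15},{"finger_gap": 1,"sz": 0.2},{"finger_gap": 1,"sz": 0.25},{"finger_gap": 1,"sz": 0.3},{"finger_gap": 1,"sz": 0.3333},{"finger_gap": 1,"sz": 0.3467},{"finger_gap": 1,"sz": 0.3467},{"finger_gap": 0,"sz": 0.3467},{"finger_gap": 0,"sz": 0.3467},{"finger_gap": 0,"sz": 0.3467},{"finger_gap": 0,"sz": 0.3467},{"finger_gap": 0,"sz": 0.3467},{"finger_gap": 0,"sz": 0.3467},{"finger_gap": 0,"sz": 0.3467},{"finger_gap": 0,"sz": 0.3467},{"finger_gap": 0,"sz": 0.3467}]}}

```text
time_s: 14.97
tool_pos: [0.4331, 0.0642, 0.0154]
tool_rot: [179.8, 0.1, 111.6]
contact_force: [0.0, 0.2, 5.3]
grip_width: 0.533
finger_force: 61.7
```

In the tool's units: -0.2005 m / 0.6 = -0.3342, 0.1153 m / 0.6 = 0.1922, 21.6 degrees / 180 = 0.12.

Call:
{"fn": "creep_tool", "kwargs": {"increments": [{"finger_gap": 0,"sz": -0.05},{"finger_gap": 0,"sz": -0.1},{"finger_gap": 0,"sz": -0.15},{"finger_gap": 0,"sz": -0.1917},{"finger_gap": 0,"sx": -0.025,"sy": 0.015,"sz": -0.1917,"drz": 0.0111},{"finger_gap": 0,"sx": -0.0667,"sy": 0.0383,"sz": -0.1917,"drz": 0.0333},{"finger_gap": 0,"sx": -0.1133,"sy": 0.065,"sz": -0.1917,"drz": 0.0556},{"finger_gap": 0,"sx": -0.16,"sy": 0.0917,"sz": -0.1917,"drz": 0.0778},{"finger_gap": 0,"sx": -0.2067,"sy": 0.1183,"sz": -0.1917,"drz": 0.1},{"finger_gap": 0,"sx": -0.25,"sy": 0.145,"sz": -0.1917,"drz": 0.12},{"finger_gap": 0,"sx": -0.2933,"sy": 0.17,"sz": -0.1917,"drz": 0.12},{"finger_gap": 0,"sx": -0.32,"sy": 0.185,"sz": -0.1917,"drz": 0.12},{"finger_gap": 0,"sx": -0.3342,"sy": 0.1922,"sz": -0.1917,"drz": 0.12},{"finger_gap": 0,"sx": -0.3342,"sy": 0.1922,"sz": -0.1917,"drz": 0.12},{"finger_gap": 0,"sx": -0.3342,"sy": 0.1922,"sz": -0.15,"drz": 0.12},{"finger_gap": 0,"sx": -0.3342,"sy": 0.1922,"sz": -0.1,"drz": 0.12},{"finger_gap": 0,"sx": -0.3342,"sy": 0.1922,"sz": -0.0583,"drz": 0.12},{"finger_gap": 0,"sx": -0.3342,"sy": 0.1922,"sz": -0.0417,"drz": 0.12},{"finger_gap": 0,"sx": -0.3342,"sy": 0.1922,"sz": -0.0417,"drz": 0.12},{"finger_gap": 0,"sx": -0.3342,"sy": 0.1922,"sz": -0.0417,"drz": 0.12}]}}

```text
time_s: 16.63
tool_pos: [0.6118, -0.0791, 0.0393]
tool_rot: [-180.0, -0.0, 90.1]
contact_force: [0.4, 0.2, -0.1]
grip_width: 0.529
finger_force: 61.7
```

Call:
{"fn": "creep_tool", "kwargs": {"increments": [{"finger_gap": 0,"sx": -0.0017,"sy": 0.0017,"sz": 0.005},{"finger_gap": 0,"sx": -0.0017,"sy": 0.0017,"sz": 0.01},{"finger_gap": 0,"sx": -0.0017,"sy": 0.0017,"sz": 0.015},{"finger_gap": 0,"sx": -0.0017,"sy": 0.0017,"sz": 0.0158},{"finger_gap": 0,"sx": -0.0017,"sy": 0.0017,"sz": 0.0158}]}}

```text
time_s: 17.05
tool_pos: [0.6134, -0.0807, 0.0295]
tool_rot: [180.0, 0.0, 90.0]
contact_force: [0.1, -0.5, -0.5]
grip_width: 0.534
finger_force: 61.7
```

Call:
{"fn": "creep_tool", "kwargs": {"increments": [{"finger_gap": 0.7},{"finger_gap": 0.85},{"finger_gap": 0.85},{"finger_gap": 0.85},{"finger_gap": 0.85},{"finger_gap": 0.9,"sz": -0.0333},{"finger_gap": 0.9,"sz": -0.0833},{"finger_gap": 1,"sz": -0.1333},{"finger_gap": 1,"sz": -0.1917},{"finger_gap": 1,"sz": -0.2417},{"finger_gap": 1,"sz": -0.2833},{"finger_gap": 1,"sz": -0.3167},{"finger_gap": 1,"sz": -0.3167}]}}

```text
time_s: 18.13
tool_pos: [0.6159, -0.0812, 0.2247]
tool_rot: [179.5, 0.1, 90.0]
contact_force: [-0.0, 0.6, -0.1]
grip_width: 1.004
finger_force: 0.0
```

Call:
{"fn": "creep_tool", "kwargs": {"increments": [{"finger_gap": 1,"sx": -0.05,"sy": -0.05},{"finger_gap": 1,"sx": -0.0917,"sy": -0.0917},{"finger_gap": 1,"sx": -0.1333,"sy": -0.1333},{"finger_gap": 1,"sx": -0.175,"sy": -0.175},{"finger_gap": 1,"sx": -0.2167,"sy": -0.2167},{"finger_gap": 1,"sx": -0.2583,"sy": -0.2583},{"finger_gap": 1,"sx": -0.3,"sy": -0.3},{"finger_gap": 1,"sx": -0.3333,"sy": -0.325},{"finger_gap": 1,"sx": -0.3442,"sy": -0.3358},{"finger_gap": 1,"sx": -0.3442,"sy": -0.3358},{"finger_gap": 1,"sx": -0.3442,"sy": -0.3358}]}}

```text
time_s: 19.05
tool_pos: [0.4119, -0.2868, 0.2187]
tool_rot: [-180.0, -0.1, 90.0]
contact_force: [-0.0, 0.0, 0.3]
grip_width: 1.0
finger_force: 0.0
```

```bash
python3 look.py s3.png light canister torch
```

```text
[ 0.4119 -0.2868  0.2187] [-1.8e+02 -1.0e-01  9.0e+01]
top light 0.68 top 0.068 [612.7 -81.1] [35.3 45.8] 88.4
top canister 0.63 top 0.099 [614.3  10.6] [48.6 48.4] 26.1
top torch 0.85 top 0.136 [611.7  98.4] [35.4 36.2] 10.2
top torch 0.82 top 0.123 [384.2 -19. ] [35.4 34.8] 89.1
scene light 0.97 top 0.069 [615.3 -79.3] [36.3 47.9] 90.0
scene canister 0.68 top 0.099 [615.5  11.4] [46.6 50.3] 81.5
scene torch 0.85 top 0.136 [614.9 100.5] [36.  34.9] 80.7
scene torch 0.77 top 0.122 [385.3 -17.3] [32.4 39.7] 61.4
```

View pics/s3.png

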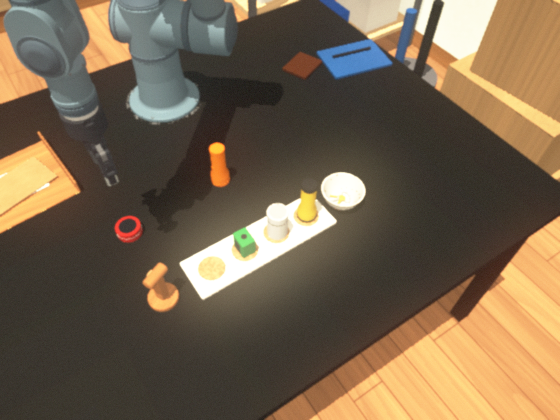

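The torch (307,205), canister (277,225) and light (245,243) stand on their pads. Next is the tin at (128,229).

In the tool's units: 0.213 m / 0.6 = 0.355, 0.207 m / 0.6 = 0.345.

Call:
{"fn": "creep_tool", "kwargs": {"increments": [{"finger_gap": 1,"sy": 0.0017,"sz": 0.05},{"finger_gap": 1,"sy": 0.0017,"sz": 0.1},{"finger_gap": 1,"sy": 0.0017,"sz": 0.15},{"finger_gap": 1,"sy": 0.0017,"sz": 0.2},{"finger_gap": 1,"sy": 0.0017,"sz": 0.25},{"finger_gap": 1,"sy": 0.0017,"sz": 0.2917},{"finger_gap": 1,"sy": 0.0017,"sz": 0.325},{"finger_gap": 1,"sy": 0.0017,"sz": 0.345},{"finger_gap": 1,"sy": 0.0017,"sz": 0.355},{"finger_gap": 1,"sy": 0.0017,"sz": 0.355},{"finger_gap": 0,"sy": 0.0017,"sz": 0.355},{"finger_gap": 0,"sy": 0.0017,"sz": 0.355},{"finger_gap": 0,"sy": 0.0017,"sz": 0.355},{"finger_gap": 0,"sy": 0.0017,"sz": 0.355},{"finger_gap": 0,"sy": 0.0017,"sz": 0.355},{"finger_gap": 0,"sy": 0.0017,"sz": 0.355},{"finger_gap": 0,"sy": 0.0017,"sz": 0.355},{"finger_gap": 0,"sy": 0.0017,"sz": 0.355}]}}

```text
time_s: 20.95
tool_pos: [0.4141, -0.2882, 0.008]
tool_rot: [179.9, 0.1, 90.0]
contact_force: [-0.5, 1.4, 6.2]
grip_width: 0.679
finger_force: 64.6
```

In the tool's units: 0.203 m / 0.6 = 0.3383, 0.1175 m / 0.6 = 0.1958.

Call:
{"fn": "creep_tool", "kwargs": {"increments": [{"finger_gap": 0,"sz": -0.0333},{"finger_gap": 0,"sz": -0.075},{"finger_gap": 0,"sx": 0.025,"sy": 0.0083,"sz": -0.1},{"finger_gap": 0,"sx": 0.0667,"sy": 0.025,"sz": -0.1},{"finger_gap": 0,"sx": 0.1083,"sy": 0.045,"sz": -0.1},{"finger_gap": 0,"sx": 0.15,"sy": 0.075,"sz": -0.1},{"finger_gap": 0,"sx": 0.175,"sy": 0.1133,"sz": -0.1},{"finger_gap": 0,"sx": 0.1867,"sy": 0.155,"sz": -0.1},{"finger_gap": 0,"sx": 0.1958,"sy": 0.2,"sz": -0.1},{"finger_gap": 0,"sx": 0.1958,"sy": 0.2467,"sz": -0.1},{"finger_gap": 0,"sx": 0.1958,"sy": 0.2917,"sz": -0.1},{"finger_gap": 0,"sx": 0.1958,"sy": 0.3217,"sz": -0.1},{"finger_gap": 0,"sx": 0.1958,"sy": 0.335,"sz": -0.1},{"finger_gap": 0,"sx": 0.1958,"sy": 0.3383,"sz": -0.1},{"finger_gap": 0,"sx": 0.1958,"sy": 0.3383,"sz": -0.075},{"finger_gap": 0,"sx": 0.1958,"sy": 0.3383,"sz": -0.055},{"finger_gap": 0,"sx": 0.1958,"sy": 0.3383,"sz": -0.0417},{"finger_gap": 0,"sx": 0.1958,"sy": 0.3383,"sz": -0.0417},{"finger_gap": 0,"sx": 0.1958,"sy": 0.3383,"sz": -0.0417},{"finger_gap": 0,"sx": 0.1958,"sy": 0.3383,"sz": -0.0417}]}}

```text
time_s: 22.62
tool_pos: [0.616, -0.1698, 0.032]
tool_rot: [180.0, 0.0, 90.0]
contact_force: [0.2, 0.3, -1.7]
grip_width: 0.676
finger_force: 64.6
```

In the tool's units: 0.0095 m / 0.6 = 0.0158, 0.009 m / 0.6 = 0.015.

Call:
{"fn": "creep_tool", "kwargs": {"increments": [{"finger_gap": 0,"sx": -0.0008,"sz": 0.005},{"finger_gap": 0,"sx": -0.0008,"sz": 0.01},{"finger_gap": 0,"sx": -0.0008,"sz": 0.015},{"finger_gap": 0,"sx": -0.0008,"sz": 0.0158},{"finger_gap": 0,"sx": -0.0008,"sz": 0.0158}]}}

```text
time_s: 23.03
tool_pos: [0.6162, -0.1703, 0.0221]
tool_rot: [180.0, 0.0, 90.0]
contact_force: [0.2, -0.2, 1.0]
grip_width: 0.673
finger_force: 64.7
```

Call:
{"fn": "creep_tool", "kwargs": {"increments": [{"finger_gap": 0.75},{"finger_gap": 0.85},{"finger_gap": 0.95},{"finger_gap": 0.95},{"finger_gap": 0.95},{"finger_gap": 0.95,"sz": -0.0333},{"finger_gap": 0.95,"sz": -0.0833},{"finger_gap": 1,"sz": -0.1333},{"finger_gap": 1,"sz": -0.1917},{"finger_gap": 1,"sz": -0.2417},{"finger_gap": 1,"sz": -0.2833},{"finger_gap": 1,"sy": -0.0667,"sz": -0.3167},{"finger_gap": 1,"sy": -0.1333,"sz": -0.3333},{"finger_gap": 1,"sy": -0.2,"sz": -0.3333},{"finger_gap": 1,"sy": -0.2667,"sz": -0.3333},{"finger_gap": 1,"sy": -0.3167,"sz": -0.3333},{"finger_gap": 1,"sy": -0.3167,"sz": -0.3333},{"finger_gap": 1,"sy": -0.3167,"sz": -0.3333}]}}

```text
time_s: 24.53
tool_pos: [0.4246, -0.17, 0.2221]
tool_rot: [180.0, 0.0, 90.0]
contact_force: [0.7, 0.1, 0.8]
grip_width: 1.0
finger_force: 0.0
```

```bash
python3 look.py s4.png light canister torch polish_tin bowl stand
```

```text
[ 0.4246 -0.17    0.2221] [180.   0.  90.]
top light 0.61 top 0.068 [612.7 -81.1] [35.4 45.6] 89.0
top light 0.2 top 0.136 [611.8  98.9] [36.2 35.7] 44.0
top canister 0.64 top 0.099 [613.9  10.4] [47.9 48.1] 69.9
top canister 0.21 top 0.068 [612.7 -81.1] [35.4 45.6] 89.0
top torch 0.94 top 0.136 [611.7  97.9] [36.2 32.4] 26.0
top torch 0.81 top 0.122 [384.2 -19. ] [35.4 34.8] 89.0
top torch 0.46 top 0.017 [608.2 -80.4] [64.7 52.7] 80.0
top polish_tin 0.85 top 0.045 [ 616.  -170.7] [57.1 58.3] 87.6
top polish_tin 0.32 top 0.018 [605.8  95.8] [53.4 66.1] 26.2
top bowl 0.8 top 0.048 [613.7 208. ] [107.3 105.5] 0.4
top bowl 0.58 top 0.136 [611.8  98.9] [36.2 35.7] 44.0
top stand 0.63 top 0.114 [ 618.3 -294. ] [22.7 52.6] 27.3
scene canister 0.59 top 0.099 [616.1  11.6] [48.7 48.2] 51.1
scene torch 0.97 top 0.122 [384.4 -16.8] [32.5 37.7] 60.6
scene torch 0.81 top 0.136 [613.1 100.6] [35.2 38.7] 85.1
scene polish_tin 0.82 top 0.045 [ 617.3 -169.9] [57.4 57.8] 76.5
scene bowl 0.56 top 0.049 [615.5 210.2] [107.1 106.7] 46.3
scene stand 0.79 top 0.114 [ 620.6 -294.1] [23.2 53.2] 27.3
```

View pics/s4.png

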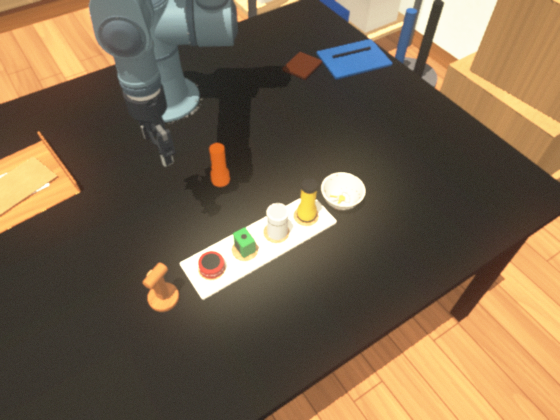

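The picture shows all four upright on their pads: torch (307,205), canister (277,225), light (245,243) and tin (211,265). The bowl and stand have not moved and the arm is clear.

```bash
python3 -c "
from bench import env
print(env.close_job())"
```

```text
the job is handed in; nothing more can be done
None
```

The job is handed in: torch, canister, bike light and polish tin stand upright in that order from the bowl to the spectacle stand, each measured within about 3 mm of its pad's centre, with the bowl and stand where they began; the hand-in returned no verdict.

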